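# Shim the hanging foot of a bench press

## Robot

A 6-joint arm with a two-finger parallel gripper is mounted at the origin on the work surface. World frame = base frame: x ahead of the robot, y to its left, z up, the work surface at z = 0. Lengths are in m, angles in rad, forces in N, time in s.
With the tool pointing down it reaches from about 0.225 to 0.875 m from the base axis. Payload 3.4 kg.
Tool frame: the origin (TCP) lies midway between the tips of the shut fingers; the grasp point (between the pads) lies 19 mm behind it; x points along the fingers, y is the direction in which the jaws open and shut, and the axes are right-handed (so a half turn about x gives the same grasp; the last joint's range is limited). The gripper opens to 85 mm and grips with 20 to 120 N. Pads are 22 mm wide; open, the fingers measure 114 mm over their backs; the gripper's body (76 mm by 85 mm) begins 54 mm behind the grasp point. The pads swing forward as they close: fully open they stand 13 mm farther back than shut.
Start: joints at [-1.421, 0.276, 1.505, -0, 1.361, -0.121], TCP at [0.154, -0.554, 0.231] pointing down, gripper open.
Joint ranges: [-2.89, 2.89], [-0.75, 2.08], [0.22, 2.7], [-1.18, 4.32], [0.11, 2.71], [-2.7, 2.7]. Speed limits (rad/s): [2.57, 2.57, 3.14, 3.14, 3.14, 3.14].

## Interface

Orientations are given as a unit quaternion [w, x, y, z].
In Python, from rig import manip, get_image, get_calibration, ticket gives the robot as it stands. The module is installed in compiled form; this text tells all that it offers.
- The arm moves only by the tool arm_command, never from a script. Its argument "series" is text: rows parted by semicolons, each of 7 numbers parted by spaces: the shift along the tool's x, y, z in units of 0.1 m (1.0 is 0.1 m), then the turn, a rotation vector about the tool's x, y, z in units of pi rad (1.0 is pi rad), then the opening, from -1 (shut) to 1 (fully open), so that 0 is half open. In form: tx ty tz rx ry rz claw; .... A call has 1 to 12 rows; each row shifts and turns the commanded pose from where the row before left it, along the tool's axes as they then stand; what a row does not reach is not made up. A row lasts 1/12 s, in which the tool goes at most 41.7 mm and 7.16 degrees, less where a joint would pass 70% of its speed; a pose out of reach is approached as far as the arm can. A call with a number of a shift or a turn outside -1 to 1 is refused whole. A call with a gripper value outside its range is refused whole. The fingers move at their own pace and stop on an object; "squeeze" is the grip in N (left out, the last holds). Time passes only in rows, so rows that do not move let the fingers close. It gives the time, the measured TCP pose, the force and the opening at its end, in the units of the state.
- manip.get_state(): the state, without advancing time (a new reading comes with each control period).
- get_image(name): name is "scene" or "top" or "wrist"; returns the picture (420x560x3 uint8, red, green, blue); there is no depth.
- get_calibration(name): a dict with "fx", "fy", "cx", "cy" (pixels), "cam_to_world" (4x4, takes a point from camera to world coordinates); the wrist camera has in their place "tool_from_camera" (4x4, takes a point from camera to tool coordinates, whose origin is the TCP and whose axes are the tool frame's). Camera axes: x right, y down, z forward; pixel columns grow to the right and rows downward; lengths in m; the calibration is good to about 2 mm. A picture is of the moment at which its call begins: read the wrist's pose just before it. get_calibration takes no time and is no camera call.
- ticket.sign_off(): hands the job in, once; it reports no verdict.
The state is a dict: "clock": time; "qpos": joint angles; "qd": joint speeds; "effort": joint torques, N m; "position": TCP position; "ee_rot": TCP orientation; "contact_force": force on the tool from outside, world axes, zero at the start; "moment": the same for the moment, N m; "width": finger opening in m.
Only numpy, scipy, OpenCV 4.12 (cv2) and the standard library are available. Lean on these libraries where they do the work, as an engineer would, in place of code of your own. Each camera call takes 0.05 s, during which the arm holds its last target. There are 200 camera calls.

## Task

The front foot bar of the hand press hangs clear of the bench. Take the wooden wedge and push it, thin end first, squarely under the middle of that bar until it jams tight - a firm push of about 15 N, not forced, since too much strains the frame - then let go and leave it jammed there, with the other things on the bench left alone.

Things in the scene. Friction and masses are not known exactly. Their poses are not given: they have to be found in the camera images.
- press: Green hand press, fixed. Origin on the bench, below the middle of its front foot bar's front face; x points level into the machine (the way to push the wedge), y along the bar, z up. The steel bar is 110 mm long in y, 34 mm deep (x 0 to 34), 10 mm thick. How far it is screwed down varies and is not measured: its underside is 9 to 21 mm above the bench. Nothing stands in front of x = 0.
- base_edge (a point): Middle of the top front edge of the press's base plate, 50 mm above the bench, 12 mm behind the bar's front face; axes as the press. The plate is 160 mm wide and 250 mm deep. A ply board (top 62 mm above the bench) lies on it from 13 to 113 mm behind this point; only the bar and the plate are farther forward.
- press_head (a point): Middle of the top front edge of the press's head, 240 mm above the bench, 70 mm behind the bar's front face; axes as the press. Below it the ram comes down to 125 mm above the bench. A handwheel 122 mm across stands on the -y side of the head, 155 to 280 mm up, 89 to 211 mm behind the bar's front face.
- wedge_mid (a point): Middle of the loose planed beech wedge lying flat on the bench: 150 mm long, 34 mm wide, about 90 g, 5 mm thick at the thin end rising evenly to 35 mm at the other (1 in 5). The point is on the centreline, half-way along, 10 mm above the underside; x points to the thin end, y across, z up. Its sides are upright and parallel: grip it across its width from above.
- wedge_heel (a point): Middle of the wedge's thick end face, 17.5 mm above its underside, 75 mm behind wedge_mid; axes as there. A grip centred 20 mm ahead of this end stays clear of the bar. Friction on the wedge is 0.3 give or take 15 %, so it stays where jammed; the push is about 0.7 to 0.9 times its force up on the bar. It is tight with 6 to 26 N on the bar; above 36 N strains the frame.
- wedge_toe (a point): Middle of the wedge's thin end face, 2.5 mm above its underside, 75 mm ahead of wedge_mid; axes as there. Once the wedge touches the bar, the force on the bar grows by roughly 3 to 4 N for each mm pushed in.
- block_mid (a point): Bystander: centre of a plywood block 100 x 120 x 18 mm lying on the bench beyond the work.
- punch_center (a point): Bystander: centre of a dark steel punch, an upright cylinder 26 mm across and 50 mm tall, standing on the plywood block.
- mallet_head (a point): Bystander: centre of the head (48 mm across, 110 mm long, along the mallet's y) of a wooden mallet lying on the bench beyond the work; its handle runs 235 mm along -x from there.
Mind the look-alikes: they are no part of the job. What is meant by the part that bears wedge_mid is not blue or grey, and is the smaller of those in its own colour.

How it is judged:
On the way, in this order (a step that is already met when the one before it is completed fails the run):
1. the wedge's thin end is under the middle of the foot bar, low down and pointing into the press (x of wedge_toe in the frame of press above 0.005 m and z of wedge_toe in the frame of press below 0.011 m and angle between the x axis of wedge_toe and the x axis of press, either way round below 0.25 rad and y of wedge_toe in the frame of press between -0.035 and 0.035 m), for 0.1 s.
2. the wedge bears up against the bar with at least 6 N (contact force between wedge and press above 6 N), for 0.1 s.
At the end, for the whole second after the job is handed in: The wedge, let go and at rest, lies flat on the bench with its thin end at least 12 mm under the foot bar, pointing into the press within 0.2 rad and within 20 mm of the bar's middle, jammed with 6 to 26 N between it and the press (contact force between wedge and press between 6 and 26 N and x of wedge_toe in the frame of press above 0.012 m and z of wedge_toe in the frame of press below 0.007 m and y of wedge_mid in the frame of press between -0.02 and 0.02 m and angle between the x axis of wedge_mid and the x axis of press, either way round below 0.2 rad and angle between wedge_mid's own z axis and vertical below 0.06 rad and linear speed of wedge below 0.005 m/s); the robot touches nothing.
It fails at once if the wedge is forced: more than 36 N between it and the press (contact force between wedge and press above 36 N).
It fails at once if the plywood block, the punch or the mallet is moved by more than 20 mm (distance of any of block_mid, punch_center, mallet_head from where it was at the start of the episode above 0.02 m).
It also fails if it takes over 43 s, if anything falls off the work surface, if the arm or the gripper's body presses on something with over 40 N, if the wrist force passes 120 N, or if a joint passes its speed limit or range.

## Working session

There is one attempt and no reset: what is moved stays moved. The work goes in short steps, Python scripts to look and compute and a tool call to move; the robot and the scene stay as the last step left them, time stands still between calls to the robot, and variables do not carry over. Pictures are saved under pics/ and viewed, about 8 in all and at most 12, crops included, and the job is handed in when it is done.

Besides the shell and the picture viewer there is one more tool, called after "Emit:" by a JSON object that holds its "api" and its "payload". arm_command: Moves the arm, as the interface text tells. Shifts and turns lie within -1 to 1; 1 stands for 0.1 m of shift or pi rad of turn. Its arguments: {"type":"object","properties":{"series":{"type":"string"},"squeeze":{"type":"number"}},"required":["series"]}

```bash
mkdir -p pics; cat > h.py <<'E'
from rig import manip,get_image,get_calibration,ticket
import numpy as np,cv2
from scipy.spatial.transform import Rotation as R
def save(n,f):
    im=get_image(n); cv2.imwrite('pics/'+f,im[...,::-1]); return im
def T():
    s=manip.get_state(); q=s['ee_rot']; M=np.eye(4)
    M[:3,:3]=R.from_quat([q[1],q[2],q[3],q[0]]).as_matrix(); M[:3,3]=s['position']; return M
def ray(n,uv,z,Tw=None):
    c=get_calibration(n); M=c['cam_to_world'] if n!='wrist' else Tw@np.array(c['tool_from_camera']); M=np.array(M)
    uv=np.atleast_2d(uv).astype(float)
    d=np.c_[(uv[:,0]-c['cx'])/c['fx'],(uv[:,1]-c['cy'])/c['fy'],np.ones(len(uv))]@M[:3,:3].T
    return M[:3,3]+d*((z-M[2,3])/d[:,2])[:,None]
E
python3 - <<'E'
from h import *
print(manip.get_state()); np.set_printoptions(precision=3,suppress=True)
print(T())
for n in('top','scene'):
    c=get_calibration(n);print(n,c['fx'],c['cam_to_world'])
print(get_calibration('wrist'))
save('top','top0.png');save('scene','scene0.png')
E
```

```text
{'clock': 0.0, 'qpos': array([-1.42096950e+00,  2.76602996e-01,  1.50619078e+00, -5.53210301e-06,
        1.36066937e+00, -1.21032066e-01]), 'qd': array([ 0.00036237, -0.00073829,  0.00083197, -0.00108695, -0.00123048,
        0.00176306]), 'effort': array([-1.16969622e-03, -4.16781521e+01, -2.45807701e+01,  1.70936801e-04,
        1.12358818e-02,  1.37963309e-05]), 'position': array([ 0.15373945, -0.55349895,  0.23041217]), 'ee_rot': array([-0.09480976, -0.70062032, -0.0961322 ,  0.70064319]), 'contact_force': array([0.13652985, 0.06002505, 0.99096696]), 'moment': array([-0.02312057, -0.01507416, -0.02479877]), 'width': 0.08501327002487916}
[[-0.     0.268 -0.964  0.154]
 [ 0.002 -0.964 -0.268 -0.553]
 [-1.    -0.002 -0.     0.23 ]
 [ 0.     0.     0.     1.   ]]
top 454.49213587569164 [[-0.003 -0.988  0.155  0.316]
 [-1.     0.003  0.001 -0.132]
 [-0.002 -0.155 -0.988  1.234]
 [ 0.     0.     0.     1.   ]]
scene 442.52677706437834 [[-0.009  0.595 -0.804  1.179]
 [ 1.    -0.002 -0.013 -0.111]
 [-0.009 -0.804 -0.595  0.667]
 [ 0.     0.     0.     1.   ]]
{'fx': 368.03907484993596, 'fy': 368.03907484993596, 'cx': 279.92931900734015, 'cy': 205.94903044219004, 'tool_from_camera': array([[ 0.   , -0.259,  0.966, -0.142],
       [ 1.   ,  0.   , -0.   ,  0.   ],
       [-0.   ,  0.966,  0.259, -0.065],
       [ 0.   ,  0.   ,  0.   ,  1.   ]])}
```

View pics/top0.png

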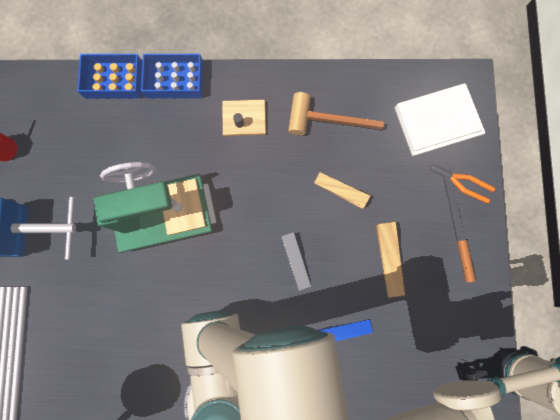

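View pics/scene0.png

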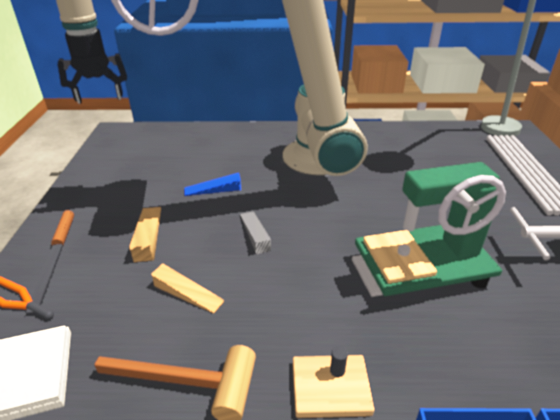

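The top view shows two beech wedges: the smaller at (343,190), which is my target, and a larger one at (391,259). The press is on the left, with its grey foot bar at about (209,203) facing right. The mallet and the block are at the top. Next I'll zoom in on the wedge ends and the bar.

```bash
python3 - <<'E'
from h import *
np.set_printoptions(precision=4,suppress=True)
t=cv2.imread('pics/top0.png');s=cv2.imread('pics/scene0.png')
a=cv2.resize(t[165:215,305:380],(390,260),interpolation=3)
b=cv2.resize(t[170:260,100:235],(390,260),interpolation=3)
c=cv2.resize(s[255:320,140:235],(390,267),interpolation=3)
d=cv2.resize(s[220:310,340:475],(390,267),interpolation=3)
cv2.imwrite('pics/crop.png',np.vstack([np.hstack([a,b]),np.hstack([c,d])]))
hsv=cv2.cvtColor(t,cv2.COLOR_BGR2HSV)
m=cv2.inRange(hsv,(8,60,90),(30,255,255))
r=np.zeros_like(m);r[165:215,305:380]=m[165:215,305:380]
cn=max(cv2.findContours(r,0,2)[0],key=cv2.contourArea)
bx=cv2.boxPoints(cv2.minAreaRect(cn));print(bx,ray('top',bx,.02))
print(ray('top',[[316,177],[366,203]],.01))
g=cv2.inRange(hsv,(55,80,30),(90,255,255));
cn=max(cv2.findContours(g,0,2)[0],key=cv2.contourArea);print(cv2.minAreaRect(cn))
E
```

```text
[[312.6 183.8]
 [319.6 169.8]
 [370.4 195.2]
 [363.4 209.2]] [[ 0.5744 -0.219   0.02  ]
 [ 0.6135 -0.2387  0.02  ]
 [ 0.5423 -0.3755  0.02  ]
 [ 0.5039 -0.3553  0.02  ]]
[[ 0.5956 -0.2293  0.01  ]
 [ 0.5225 -0.3647  0.01  ]]
((129.96470642089844, 204.34115600585938), (30.804119110107422, 72.02090454101562), 77.47119140625)
```

View pics/crop.png

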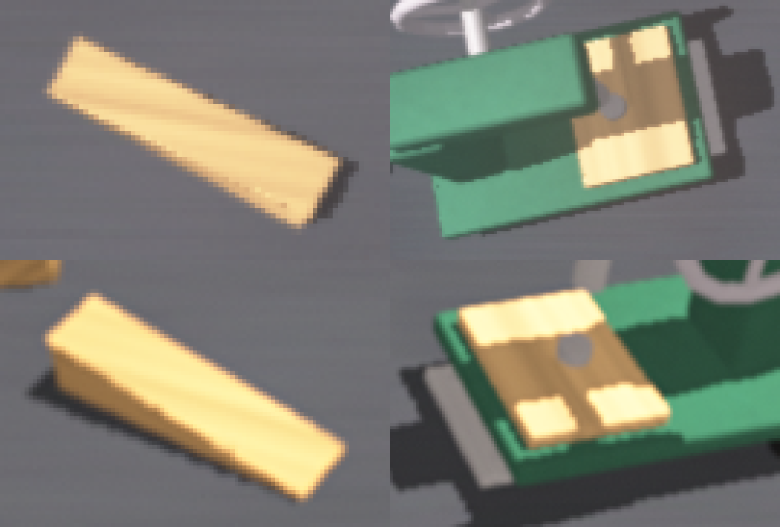

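The target wedge's thin end is at upper-left in the top view, (316,177), pointing roughly toward the press. Its thick end is at (366,203). The bar's front edge runs from about (209,184) to (215,223). I'll move above the wedge for a wrist look.

Emit:
{"api": "arm_command", "payload": {"series": "0 -0.1 -0.375 0 0 0 1;0 -0.1 -0.375 0 0 0 1;0 -0.1 -0.375 0 0 0 1;0 -0.1 -0.375 0 0 0 1;0 -0.1 -0.375 0 0 0 1;0 -0.1 -0.375 0 0 0 1;0 -0.1 -0.375 0 0 0 1;0 -0.1 -0.375 0 0 0 1;0 -0.1 -0.375 0 0 0 1;0 -0.1 -0.375 0 0 0 1;0 -0.1 -0.375 0 0 0 1"}}

```text
clock: 1.02
position: [0.5231, -0.3363, 0.2309]
ee_rot: [-0.095, -0.7, -0.096, 0.701]
contact_force: [0.5, -0.4, -0.0]
width: 0.0849
```

Emit:
{"api": "arm_command", "payload": {"series": "0 0 0 -0.0365 0 0 1;0 0 0 -0.0365 0 0 1;0 0 0 -0.0365 0 0 1;0 0 0 -0.0365 0 0 1;0 0 0 -0.0365 0 0 1;0 0 0 -0.0365 0 0 1;0 0 0 -0.0365 0 0 1;0 0 0 0 0 0 1;0 0 0 0 0 0 1"}}

```text
clock: 1.77
position: [0.5217, -0.3376, 0.2309]
ee_rot: [-0.36, -0.608, -0.361, 0.608]
contact_force: [0.7, -0.9, 0.5]
width: 0.0856
```

```bash
python3 - <<'E'
from h import *
np.set_printoptions(precision=4,suppress=True)
M=T();np.save('M1.npy',M);im=save('wrist','w1.png')
print(M,manip.get_state()['qpos'])
hsv=cv2.cvtColor(im[...,::-1].copy(),cv2.COLOR_BGR2HSV)
m=cv2.inRange(hsv,(8,60,60),(30,255,255))
for cn in cv2.findContours(m,0,2)[0]:
    if cv2.contourArea(cn)>800: print(cv2.contourArea(cn),cv2.minAreaRect(cn),cv2.approxPolyDP(cn,4,True)[:,0].tolist())
E
```

```text
[[-0.0007  0.8775 -0.4796  0.5217]
 [ 0.0005 -0.4796 -0.8775 -0.3376]
 [-1.     -0.0008 -0.0001  0.2309]
 [ 0.      0.      0.      1.    ]] [-0.6863  0.3466  1.4012 -0.      1.3945 -0.1862]
6354.5 ((211.98275756835938, 306.7930603027344), (54.85028839111328, 148.84254455566406), 55.491477966308594) [[256, 245], [170, 304], [150, 347], [159, 359], [280, 293], [279, 273]]
6120.0 ((299.5, 121.0), (166.0, 43.0), 90.0) [[280, 38], [278, 202], [314, 204], [315, 160], [321, 166], [315, 158], [316, 40]]
4912.5 ((510.8077392578125, 71.03844451904297), (151.7938690185547, 36.08536148071289), 78.69007110595703) [[479, 0], [507, 141], [523, 146], [538, 140], [515, 0]]
```

View pics/w1.png

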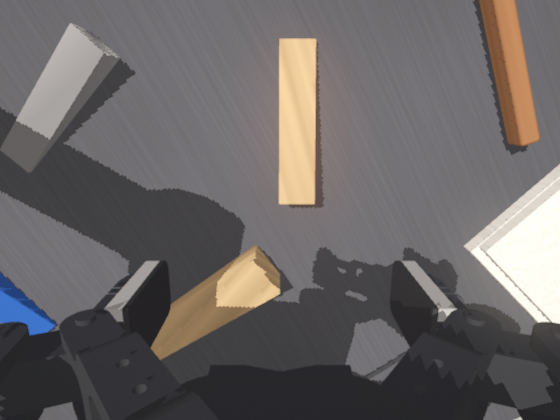

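The wrist view shows the target wedge straight ahead: toe edge at row 39, heel edge at row 204, columns 279 to 316. A larger look-alike lies behind its heel, with its nearest corner at (256,245). I'll compute the grasp offset.

```bash
python3 - <<'E'
from h import *
np.set_printoptions(precision=4,suppress=True)
M=np.load('M1.npy')
toe=ray('wrist',[[280,38.5],[316,39.5]],.005,M);heel=ray('wrist',[[278.5,203],[315,204.5]],.035,M)
print(toe,heel)
t=toe.mean(0);h=heel.mean(0);d=(t-h)[:2];print(np.linalg.norm(d),np.linalg.norm(toe[0]-toe[1]),np.linalg.norm(heel[0]-heel[1]))
u=d/np.linalg.norm(d);print('yaw',np.degrees(np.arctan2(u[1],u[0])),'tool yaw fwd',np.degrees(np.arctan2(-M[1,2],-M[0,2])))
mid=(t+h)[:2]/2;g=mid-u*55
g=mid-u*.055;print('grip',g);print('tool delta',M[:3,:3].T@(np.r_[g,.003]-M[:3,3]))
# bar from top
e=ray('top',[[209,183.8],[215.3,223]],.025);print(e)
b=e[0]-e[1];print('press x yaw',np.degrees(np.arctan2(b[0],-b[1]))) 
E
```

```text
[[ 0.5822 -0.2263  0.005 ]
 [ 0.611  -0.243   0.005 ]] [[ 0.5096 -0.3563  0.035 ]
 [ 0.5393 -0.3742  0.035 ]]
0.14923419112975655 0.033228638478149164 0.0346608727694987
yaw 61.08081970492336 tool yaw fwd 61.33774782494687
grip [ 0.5339 -0.3481]
tool delta [0.2279 0.0159 0.0033]
[[0.5743 0.0627 0.025 ]
 [0.4669 0.0436 0.025 ]]
press x yaw 100.1318379453966
```

Emit:
{"api": "arm_command", "payload": {"series": "0.38 0.16 0.03 0 0 0 1;0.38 0 0 0 0 0 1;0.38 0 0 0 0 0 1;0.38 0 0 0 0 0 1;0.38 0 0 0 0 0 1;0.38 0 0 0 0 0 1;0 0 0 0 0 0 1;0 0 0 0 0 0 1;0 0 0 0 0 0 1"}}

```text
clock: 2.57
position: [0.5357, -0.3491, 0.005]
ee_rot: [0.362, 0.608, 0.36, -0.608]
contact_force: [-0.8, 0.7, -0.2]
width: 0.0855
```

Emit:
{"api": "arm_command", "payload": {"series": "0 0 0 0 0 0 -1;0 0 0 0 0 0 -1;0 0 0 0 0 0 -1;0 0 0 0 0 0 -1;0 0 0 0 0 0 -1;0 0 0 0 0 0 -1;0 0 0 0 0 0 -1;0 0 0 0 0 0 -1;0 0 0 0 0 0 -1;0 0 0 0 0 0 -1", "squeeze": 50}}

```text
clock: 3.4
position: [0.5351, -0.3485, 0.0048]
ee_rot: [0.362, 0.608, 0.361, -0.607]
contact_force: [-1.0, 0.6, 6.7]
width: 0.0331
```

```bash
python3 - <<'E'
from h import *
np.set_printoptions(precision=4,suppress=True)
M=T();print(M, manip.get_state()['contact_force'],manip.get_state()['width'])
a=np.radians(100.5);u=np.array([np.cos(a),np.sin(a)]);o=np.array([.5206,.0531])
# toe 60mm before bar, grip 130 behind toe
g=o-u*.19;print(g);print('delta tool',M[:3,:3].T@(np.r_[g,M[2,3]]-M[:3,3]))
E
```

```text
[[ 0.0016  0.8789 -0.4771  0.5351]
 [-0.0014 -0.4771 -0.8789 -0.3485]
 [-1.      0.0021  0.0005  0.0048]
 [ 0.      0.      0.      1.    ]] [-1.014   0.6457  6.7399] 0.033088482708613545
[ 0.5552 -0.1337]
delta tool [-0.0003 -0.0848 -0.1984]
```

Emit:
{"api": "arm_command", "payload": {"series": "-0.01 0 0 0 0 0 -1;0 0 -0.15 0 0 0 -1;0 -0.14 -0.3 0 0 0 -1;0 -0.14 -0.3 0 0 0 -1;0 -0.14 -0.3 0 0 0 -1;0 -0.14 -0.3 0 0 0 -1;0 -0.14 -0.3 0 0 0 -1;0 -0.14 -0.33 0 0 0 -1;0 0 0 0 0 0 -1"}}

```text
clock: 4.15
position: [0.5552, -0.1273, 0.0049]
ee_rot: [0.362, 0.608, 0.364, -0.606]
contact_force: [0.5, 0.6, 3.1]
width: 0.0333
```

Emit:
{"api": "arm_command", "payload": {"series": "0 0 0 -0.0311 0 0 -1;0 0 0 -0.0311 0 0 -1;0 0 0 -0.0311 0 0 -1;0 0 0 -0.0311 0 0 -1;0 0 0 -0.0311 0 0 -1;0 0 0 -0.0311 0 0 -1;0 0 0 -0.0311 0 0 -1;0 0 0 0 0 0 -1;0 0 0 0 0 0 -1"}}

```text
clock: 4.9
position: [0.5557, -0.1336, 0.0048]
ee_rot: [0.544, 0.452, 0.544, -0.452]
contact_force: [0.0, 1.3, 5.2]
width: 0.0332
```

```bash
python3 - <<'E'
from h import *
np.set_printoptions(precision=4,suppress=True)
print(T(),manip.get_state()['contact_force'],manip.get_state()['width'])
t=save('top','top1.png')[...,::-1];s=save('scene','scene1.png')[...,::-1]
b=cv2.resize(t[150:270,190:330],(700,600),interpolation=3)
a=cv2.resize(t[150:270,150:310],(780,585),interpolation=3)
cv2.imwrite('pics/c1.png',a)
c=cv2.resize(s[170:320,190:440],(790,474),interpolation=3)
cv2.imwrite('pics/c2.png',c)
E
```

```text
[[ 0.0011  0.9831  0.1832  0.5557]
 [-0.0001  0.1832 -0.9831 -0.1336]
 [-1.      0.001   0.0003  0.0048]
 [ 0.      0.      0.      1.    ]] [0.0436 1.2548 5.1819] 0.03320459696424423
```

View pics/c1.png

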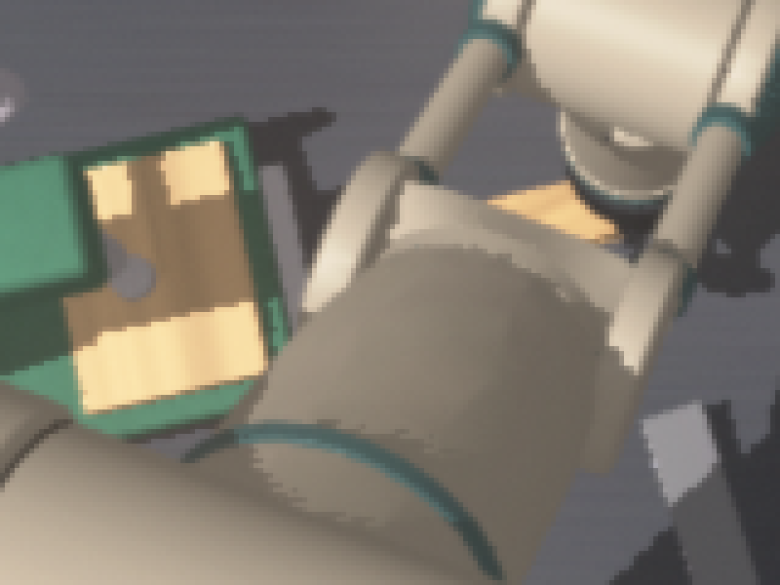

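View pics/c2.png

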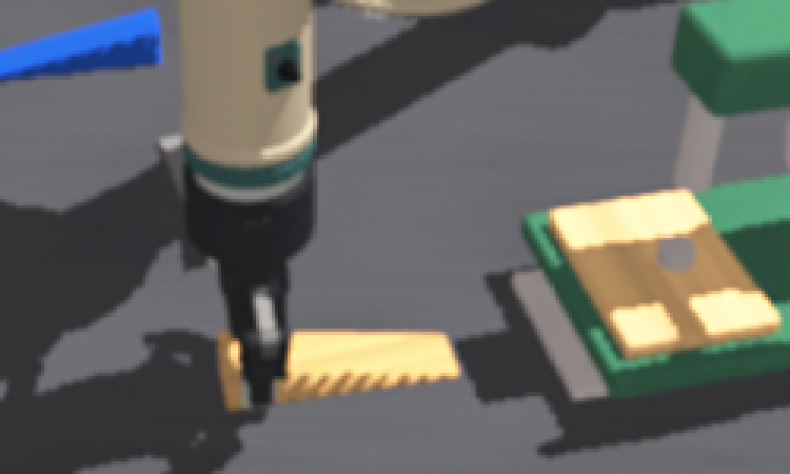

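The scene crop shows the wedge flat and gripped near its heel. Its toe edge is at crop (447,335) to (460,378), and it faces the middle of the bar, whose front edge runs from (513,272) to (578,398). I'll cross-check the numbers.

```bash
python3 - <<'E'
from h import *
np.set_printoptions(precision=4,suppress=True)
f=lambda p:np.array(p)/3.16+[190,170]
e=ray('scene',f([[513,272],[576,399]]),.025);print('bar',e,e.mean(0),np.linalg.norm(e[0]-e[1]))
b=e[1]-e[0];print('yaw',np.degrees(np.arctan2(b[0],-b[1])))
t=ray('scene',f([[446,334],[460,378]]),.005);print('toe',t,t.mean(0))
E
```

```text
bar [[0.4752 0.0415 0.025 ]
 [0.5897 0.0649 0.025 ]] [0.5325 0.0532 0.025 ] 0.11686554091604508
yaw 101.5686462482905
toe [[ 0.5139 -0.006   0.005 ]
 [ 0.5534 -0.0007  0.005 ]] [ 0.5337 -0.0033  0.005 ]
```

Emit:
{"api": "arm_command", "payload": {"series": "0 0.01 -0.1 0 0 0 -1;0 0.01 -0.1 0 0 0 -1;0 0.01 -0.1 0 0 0 -1;0 0 -0.1 0 0 0 -1;0 0 -0.1 0 0 0 -1;0 0 -0.06 0 0 0 -1;0 0 -0.06 0 0 0 -1;0 0 -0.06 0 0 0 -1;0 0 0 0 0 0 -1;0 0 0 0 0 0 -1"}}

```text
clock: 5.83
position: [0.5456, -0.065, 0.0048]
ee_rot: [0.544, 0.452, 0.544, -0.451]
contact_force: [0.5, 1.3, 5.7]
width: 0.0335
```

```bash
python3 - <<'E'
from h import *
np.set_printoptions(precision=4,suppress=True)
print(T(),manip.get_state()['contact_force'])
t=save('top','top2.png')[...,::-1];s=save('scene','scene2.png')[...,::-1]
c=cv2.resize(s[220:310,290:420],(780,540),interpolation=3)
cv2.imwrite('pics/c3.png',c)
E
```

```text
[[ 0.0009  0.983   0.1838  0.5456]
 [ 0.001   0.1838 -0.983  -0.065 ]
 [-1.      0.001  -0.0008  0.0048]
 [ 0.      0.      0.      1.    ]] [0.468  1.3187 5.7263]
```

View pics/c3.png

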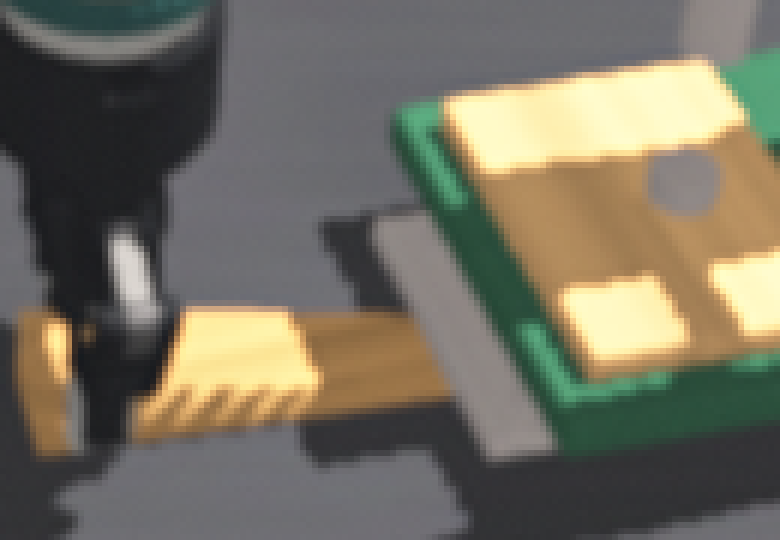

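The scene crop shows the toe already passed under the bar near its middle, with the wedge crossing the bar edge at about crop (437,352). I'll creep in 5 mm steps and watch the force.

Emit:
{"api": "arm_command", "payload": {"series": "0 0 -0.03 0 0 0 -1;0 0 -0.03 0 0 0 -1;0 0 -0.02 0 0 0 -1;0 0 0 0 0 0 -1"}}

```text
clock: 6.27
position: [0.5444, -0.058, 0.0048]
ee_rot: [0.545, 0.452, 0.544, -0.451]
contact_force: [1.1, -0.8, 5.7]
width: 0.0331
```

```bash
python3 - <<'E'
from h import *
np.set_printoptions(precision=4,suppress=True)
f=lambda p:np.array(p)/6+[290,220]
for z in(.019,.031):
  e=ray('scene',f([[372,215],[490,460]]),z);print('bar',e,e.mean(0),np.linalg.norm(e[0]-e[1]))
E
```

```text
bar [[0.4678 0.0423 0.019 ]
 [0.5852 0.0652 0.019 ]] [0.5265 0.0538 0.019 ] 0.1195952298523156
bar [[0.481  0.0395 0.031 ]
 [0.5962 0.062  0.031 ]] [0.5386 0.0507 0.031 ] 0.11737939167836636
```

Emit:
{"api": "arm_command", "payload": {"series": "0 0 -0.02 0 0 0 -1;0 0 -0.02 0 0 0 -1;0 0 0 0 0 0 -1"}}

```text
clock: 6.52
position: [0.5437, -0.0542, 0.0048]
ee_rot: [0.545, 0.452, 0.544, -0.451]
contact_force: [1.3, -1.5, 5.2]
width: 0.0332
```

Emit:
{"api": "arm_command", "payload": {"series": "0 0 -0.02 0 0 0 -1;0 0 -0.02 0 0 0 -1;0 0 0 0 0 0 -1"}}

```text
clock: 6.77
position: [0.5433, -0.051, 0.0048]
ee_rot: [0.545, 0.451, 0.543, -0.451]
contact_force: [0.9, -3.9, 4.7]
width: 0.0328
```

Emit:
{"api": "arm_command", "payload": {"series": "0 0 -0.02 0 0 0 -1;0 0 0 0 0 0 -1;0 0 0 0 0 0 -1"}}

```text
clock: 7.02
position: [0.5435, -0.0505, 0.0048]
ee_rot: [0.546, 0.451, 0.543, -0.451]
contact_force: [1.8, -8.3, 3.7]
width: 0.0332
```

Emit:
{"api": "arm_command", "payload": {"series": "0 0 -0.02 0 0 0 -1;0 0 0 0 0 0 -1;0 0 0 0 0 0 -1"}}

```text
clock: 7.27
position: [0.5437, -0.0501, 0.0048]
ee_rot: [0.547, 0.45, 0.542, -0.452]
contact_force: [0.8, -12.9, 3.4]
width: 0.0334
```

Emit:
{"api": "arm_command", "payload": {"series": "0 0 -0.01 0 0 0 -1;0 0 0 0 0 0 -1;0 0 0 0 0 0 -1"}}

```text
clock: 7.52
position: [0.5437, -0.05, 0.0049]
ee_rot: [0.548, 0.449, 0.542, -0.452]
contact_force: [1.8, -16.7, 2.6]
width: 0.0332
```

```bash
python3 - <<'E'
from h import *
np.set_printoptions(precision=4,suppress=True)
s=manip.get_state();print(T(),s['contact_force'],s['moment'])
s=save('scene','scene3.png')[...,::-1];w=save('wrist','w3.png')[...,::-1]
c=cv2.resize(s[230:310,290:400],(400,290),interpolation=3)
d=cv2.resize(w,(400,300),interpolation=3)
p=cv2.imread('pics/scene2.png');c0=cv2.resize(p[230:310,290:400],(400,290),interpolation=3)
cv2.imwrite('pics/c4.png',np.vstack([np.hstack([c0,c]),np.hstack([d[:290],d[:290]*0])]))
E
```

```text
[[ 0.0041  0.9821  0.1884  0.5437]
 [-0.0075  0.1884 -0.9821 -0.05  ]
 [-1.      0.0026  0.0082  0.0049]
 [ 0.      0.      0.      1.    ]] [  1.8078 -16.7005   2.6381] [-2.1193 -0.0765  0.2735]
```

View pics/c4.png

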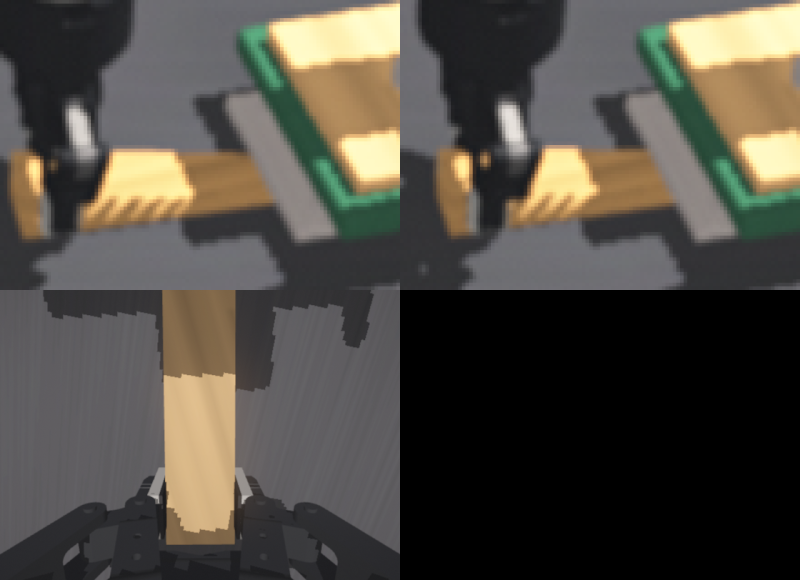

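The crops show the wedge flat, straight under the bar and gripped near its heel. The push reads 16.7 N, which is about 19 N on the bar. I'll ease off the arm's pressure and then open.

Emit:
{"api": "arm_command", "payload": {"series": "0 0 0 0 0 0 -1;0 0 0 0 0 0 -1;0 0 0.02 0 0 0 -1;0 0 0.01 0 0 0 -1;0 0 0 0 0 0 -1;0 0 0 0 0 0 -1"}}

```text
clock: 8.12
position: [0.5434, -0.0501, 0.0048]
ee_rot: [0.546, 0.451, 0.543, -0.451]
contact_force: [1.6, -6.3, 4.7]
width: 0.0333
```

Emit:
{"api": "arm_command", "payload": {"series": "0 0 0.01 0 0 0 -1;0 0 0 0 0 0 -0.1;0 0 0 0 0 0 0.2;0 0 0 0 0 0 0.6;0 0 0 0 0 0 0.6;0 0 0 0 0 0 0.6;0 0 0 0 0 0 0.6;0 0 0 0 0 0 0.6"}}

```text
clock: 8.78
position: [0.5422, -0.0497, 0.0042]
ee_rot: [0.544, 0.451, 0.544, -0.451]
contact_force: [-0.1, -0.2, -0.0]
width: 0.0684
```

Emit:
{"api": "arm_command", "payload": {"series": "-0.1 0 0 0 0 0 0.6;-0.1 0 0 0 0 0 0.6;-0.2 0 0 0 0 0 0.6;-0.3 0 0 0 0 0 0.6;-0.3 0 0 0 0 0 0.6;-0.3 0 0 0 0 0 0.6;-0.3 0.2 0.2 0 0 0 0.6;0 0.2 0.3 0 0 0 0.6;0 0 0.3 0 0 0 0.6;0 0 0 0 0 0 0.6;0 0 0 0 0 0 0.6"}}

```text
clock: 9.7
position: [0.5967, -0.1224, 0.1653]
ee_rot: [0.544, 0.452, 0.544, -0.452]
contact_force: [-0.2, 1.0, -0.5]
width: 0.0682
```

```bash
python3 - <<'E'
from h import *
np.set_printoptions(precision=4,suppress=True)
M=T();np.save('M4.npy',M);s=manip.get_state();print(M,s['contact_force'])
w=save('wrist','w4.png')[...,::-1];t=save('top','top4.png')[...,::-1];s=save('scene','scene4.png')[...,::-1]
c=cv2.resize(s[230:310,290:400],(360,260),interpolation=3)
d=cv2.resize(t[160:240,190:300],(360,260),interpolation=3)
cv2.imwrite('pics/c5.png',np.hstack([cv2.resize(w,(440,330)),np.vstack([c,d])[:330] if 0 else cv2.resize(np.vstack([c,d]),(228,330))]))
cv2.imwrite('pics/c5.png',np.vstack([np.hstack([c,d]),np.hstack([cv2.resize(w,(432,324)),np.zeros((324,288,3),np.uint8)])]))
E
```

```text
[[ 0.001   0.9831  0.1832  0.5967]
 [-0.0004  0.1832 -0.9831 -0.1224]
 [-1.      0.001   0.0005  0.1653]
 [ 0.      0.      0.      1.    ]] [-0.178   1.0019 -0.5213]
```

View pics/c5.png

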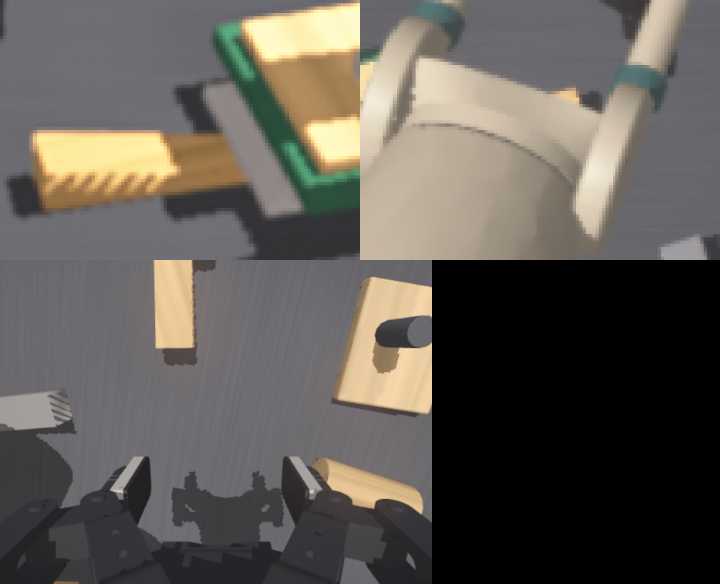

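The wedge is free and stayed in place, flat, with the bystanders untouched. I'll do one overhead wrist check of centring and insertion.

Emit:
{"api": "arm_command", "payload": {"series": "-0.35 0 0 0 0 0 0.6;-0.35 0 0 0 0 0 0.6;-0.35 0 0 0 0 0 0.6;-0.35 0 0 0 0 0 0.6;0 -0.2 -0.3 0 0 0 0.6;0 -0.2 -0.3 0 0 0 0.6;0 0 -0.2 0 0 0 0.6;0 0 0 0 0 0 0.6;0 0 0 0 0 0 0.6"}}

```text
clock: 10.6
position: [0.5415, -0.0483, 0.3049]
ee_rot: [0.545, 0.451, 0.545, -0.45]
contact_force: [1.7, -0.4, 0.1]
width: 0.068
```

```bash
python3 - <<'E'
from h import *
np.set_printoptions(precision=4,suppress=True)
M=T();np.save('M5.npy',M);print(M[:3,3])
w=save('wrist','w5.png')
E
```

```text
[ 0.5415 -0.0483  0.3049]
```

View pics/w5.png

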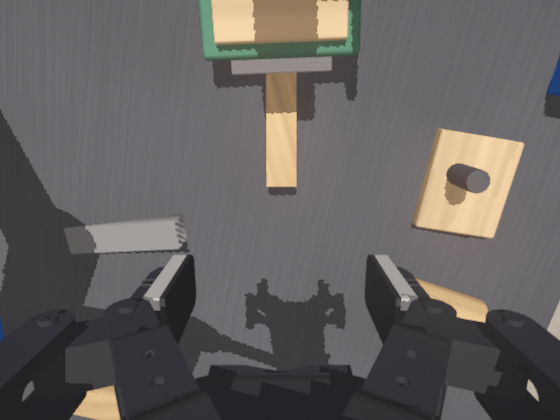

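The wrist view shows the bar spanning columns 232 to 332 (centre 282) and the wedge spanning 267 to 297 (centre 282). The wedge is centred, square and flat, and the gripper is clear, so I'll hand in.

```bash
python3 - <<'E'
from h import *
np.set_printoptions(precision=4,suppress=True)
M=np.load('M5.npy');h=ray('wrist',[282,185],.035,M)[0];f=ray('wrist',[282,73],.02,M)[0];print(h,f,'toe x ~',.15-np.linalg.norm((f-h)[:2]))
ticket.sign_off()
E
```

```text
[ 0.5477 -0.0677  0.035 ] [0.5246 0.052  0.02  ] toe x ~ 0.02810819142987353
the job is handed in; nothing more can be done
```

The wedge is jammed under the middle of the foot bar, let go, and the job is handed in. I slid it along the bench gripped near its thick end, turned it square to the press and crept it in. The push peaked at 16.7 N, slightly over the 15 N asked. Then I eased the arm off, opened the gripper and backed clear by about 10.6 s on the robot's clock.

**Last checks:**
- **Position:** the last wrist picture shows the wedge and the bar centred on the same pixel column (282), so it is central and square. It looks flat, and the thin end is about 28 mm under the bar.
- **Robot:** the gripper is well clear, with no significant force on the tool.
- **Bystanders:** I kept the arm away from the block, the punch and the mallet, and saw no sign that they moved. I did not measure their positions afterwards.

**Less certain:**
- **Jam force:** I never measured the force on the bar directly. About 19 N is an estimate from the push. The wrist force rose faster over the last millimetre than the stated 3 to 4 N per mm would give, although the total travel after contact roughly fits.
- **Bar middle:** early estimates from the top and scene cameras disagreed by about 12 mm across the bar. The last wrist picture settled that.

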